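Biscuit tin out of the catch-locked bistro cupboard

ROBOT

A 7-joint arm with a two-finger parallel gripper is mounted at the origin on the work surface. World frame = base frame: x ahead of the robot, y to its left, z up, the work surface at z = 0. Lengths are in m, angles in rad, forces in N, time in s.
With the tool pointing down it reaches from about 0.35 to 0.9 m from the base axis. Payload 8.1 kg.
Tool frame: the origin (TCP) lies at the very end of the fingers, on their centre line; the grasp point (between the pads) lies 19 mm behind it; x points along the fingers, y is the direction in which the jaws open and shut, and the axes are right-handed (so a half turn about x gives the same grasp; the last joint's range is limited). The gripper opens to 92 mm and grips with 3 to 60 N. Pads are 19 mm wide; open, the fingers measure 130 mm over their backs; the gripper's body (75 mm by 190 mm) begins 47 mm behind the grasp point.
Start: joints at [-1.32, 0.434, 0.025, 1.573, -0.012, 1.134, -0.075], TCP at [0.217, 0.586, 0.205] pointing down, gripper open.
Joint ranges: [-2.62, 2.62], [-0.44, 2.09], [-1.27, 1.32], [0.08, 2.57], [-1.32, 4.46], [0.12, 2], [-2.74, 2.74]. Speed limits (rad/s): [2.22, 2.22, 3.01, 3.01, 3.14, 3.14, 3.14].

INTERFACE

Orientations are given as a rotation vector (axis times angle).
In Python, from cell import * gives the robot as it stands.
- The arm moves only by the shell command python3 -m handwheel 'ROWS' [FORCE]. ROWS is JSON, a list of rows, each a list of 7 numbers: the opening, from 0 (shut) to 1 (fully open), then the shift along the tool's x, y, z in m, then the turn, a rotation vector about the tool's x, y, z in rad. A call has 1 to 10 rows; each row shifts and turns the commanded pose from where the row before left it, along the tool's axes as they then stand; what a row does not reach is not made up. A row lasts 1/10 s, in which the tool goes at most 50 mm and 8.59 degrees, less where a joint would pass 70% of its speed; a pose out of reach is approached as far as the arm can. A call is refused whole if a number of a shift passes 0.05 or a number of a turn 0.15, either way. A call with a gripper value outside its range is refused whole. The fingers move at their own pace and stop on an object; FORCE is the grip in N (left out, the last holds). Time passes only in rows, so rows that do not move let the fingers close. It gives the time, the measured TCP pose, the force and the opening at its end, in the units of the state.
- observe(): the state, without advancing time (a new reading comes with each control period).
- get_image(name): name is "scene" or "side" or "wrist"; returns (picture, depth): 420x560x3 uint8, blue, green, red; 420x560 float32, m along the optical axis (not along the pixel's ray), 0 where there is no reading.
- get_calibration(name): a dict with "camera_matrix" (3x3 intrinsics, pixels), "k1" (the pictures are not rectified: a ray, as slopes to the right and down, at radius r is drawn at 1 + k1 r^2 times it, then the intrinsics apply), "pose" (4x4, takes a point from camera to world coordinates). Camera axes: x right, y down, z forward; pixel columns grow to the right and rows downward; lengths in m; the calibration is good to about 2 mm. A picture is of the moment at which its call begins: read the wrist's pose just before it. get_calibration takes no time and is no camera call; for the wrist camera it gives the pose at the moment of the call.
- sign_off(): hands the job in, once; it reports no verdict.
The state is a dict: "clock": time; "joints": joint angles; "dq": joint speeds; "joint_efforts": joint torques, N m; "position": TCP position; "ee_rot": TCP orientation; "force": force on the tool from outside, world axes, zero at the start; "ft_torque": the same for the moment, N m; "width": opening from 0.0 (shut) to 1.0 (fully open).
Only numpy, scipy, OpenCV 4.12 (cv2) and the standard library are available. Lean on these libraries where they do the work, as an engineer would, in place of code of your own. Each camera call takes 0.05 s, during which the arm holds its last target. There are 200 camera calls.

TASK

The little cupboard's door stands ajar on its safety catch: reach into the gap from above, hold the catch bar down and pull the door open and swing it well back, far past square, so that the catch bar is out of the way. Draw the biscuit tin out and leave it standing on the table just in front of the cupboard, wholly clear of it; then let go, take it again by its body, and set it down level on the cork mat in the white tray. Do not drop the tin, leave the door open, and do not push or upset the glasses and other crockery.

Things in the scene. Friction and masses are not known exactly. Their poses are not given: they have to be found in the camera images.
- cupboard: Small fixed wooden cupboard, 200 deep (x) x 240 wide (y) x 185 high, wire top and back, no floor (the tin inside stands on the table). Origin: at table level under its centre; x points from front to back, front plane at x = -100. Side walls 10 thick. The top ends 40 short of the front in a cross bar 16 x 16 (x -60 to -44, z 169 to 185); under and before it the front is open down to the table.
- door (a joint): Hinge angle of the door (rad): 0 shut, grows as its free edge swings out to the cupboard's -x side; range 0 to 2.4; at about 2.1 the catch bar no longer stands in front of the opening. It starts ajar at 0.16 to 0.205, the catch stops it at about 0.22, light friction keeps it where it is left. Door panel 16 thick, 228 wide, from 4 to 183 high.
- door_hinge (a point): Point on the door's vertical hinge line, 183 above the table, in the plane of its inner face (cupboard frame x -100, y +115). Its frame turns with the door: the panel runs along -y, +x points away from the inner face, so yaw = cupboard yaw minus door angle. At the catch the ajar gap between inner face and cross bar is about 65 to 75 wide.
- catch (a joint): Travel of the catch bar (m): 0 up (sprung), grows downwards to 0.016. 2 N to start, 5 N fully down. Pressed less than 0.009, its hook is behind the cupboard's cross bar and the door cannot pass 0.22; pressed 0.010 or more the door swings free. Beyond a door angle of about 0.45 the hook is clear of the bar.
- catch_pad (a point): Where to press: flat top of the catch bar, 163 above the table when up, 30 from the door's inner face, same axes as door_hinge. White plastic bar on the inner face, 165 from the hinge line, 26 wide, 8 thick, sticking out 108, upturned hook 15 high on its last 12. It moves with the door, seen from above in the gap. Closed fingers can press it and at the same time push the inner face outwards.
- tin: Closed aluminium biscuit tin, 113 long (x) x 47 wide (y) x 55 high, about 0.35 kg (0.25 to 0.5), origin at the centre of its underside, z up, with a steel handle at its -x end, which faces the cupboard's opening. Starts standing in the cupboard, the handle's front 5 to 20 behind the front plane.
- tin_mid (a point): Middle of the tin's body, 30 above its underside: the place to take it by the body, across its 44 mm width (47 at the lid rim, the top 9 mm).
- tin_handle (a point): Middle of the tin's handle: an upright steel bar 14 x 14, from 10 to 46 above the underside, 85 in front (-x) of the tin's origin; 23 mm free between bar and body, bridged by two 8 mm wide stubs. It can be pinched across y with the gripper tilted 15 to 45 degrees so that the fingers point forward into the cupboard and its body leans out in front of the cross bar.
- tray: Fixed white plastic tray 220 (x) x 300 (y), walls 6 thick and 22 high, floor 6 thick; origin under its centre at table level.
- mat: Cork mat 150 (x) x 90 (y), practically flush with the tray floor at one end of the tray (either end); origin at its centre, 6 above the table, same yaw as the tray.
- glass_tray: Red drinking glass 66 across, 100 high, standing in the tray at the end without the mat. Origin: centre of its underside.
- glass_back: The second red glass, same size, on the table beyond the tray. Origin: centre of its underside.
- teapot: Steel teapot, 136 across, 130 high, at the back of the table. Origin: centre of its underside.
- canister: Closed white ceramic canister, 100 across, 142 high, right of the tray. Origin: centre of its underside.
- bowl: Blue ceramic bowl 100 across, 50 high, left beside the cupboard. Origin: centre of its underside.
Things that resemble listed ones, but are neither listed nor needed, are in the scene too. Of the things like the tin, leave any that is turquoise; of the rest the smaller one is meant.

How it is judged:
By the outcome, as a careful person would: the job done as asked, in the order asked, and still so for the second after the job is handed in, with the robot touching nothing.
It also fails if it takes over 72 s, if anything falls off the work surface, if the arm or the gripper's body presses on something with over 40 N, if the wrist force passes 120 N, or if a joint passes its speed limit or range.

## Working session

There is one attempt and no reset: what is moved stays moved. The work goes in short steps, Python scripts to look and compute and a shell command to move; the robot and the scene stay as the last step left them, time stands still between calls to the robot, and variables do not carry over. Pictures are saved under pics/ and viewed, about 8 in all and at most 12, crops included, and the job is handed in when it is done.

```bash
ls; mkdir -p pics
python3 - <<'E'
from cell import *
import cv2,numpy as np
s=observe();print(s)
for n in("scene","side"):
    c=get_calibration(n);print(n,c)
    p,d=get_image(n);np.savez(f"{n}0.npz",p=p,d=d,K=c["camera_matrix"],k1=c["k1"],T=c["pose"]);cv2.imwrite(f"pics/{n}0.png",p)
E
```

```text
pics
{'clock': 0.0, 'joints': array([-1.31961567,  0.43519092,  0.02492743,  1.5741126 , -0.01163481,
        1.13400839, -0.07513988]), 'dq': array([ 0.00019775, -0.00032805,  0.00036761, -0.00063387, -0.00203976,
        0.00038094, -0.00103811]), 'joint_efforts': array([-1.88334139e-03, -6.67834640e+01,  9.84830260e-01, -3.14460468e+01,
       -6.03516586e-02,  4.27504582e-02,  1.86285561e-04]), 'position': array([0.21635593, 0.58576005, 0.20415839]), 'ee_rot': array([ 0.27643536,  1.55309021, -0.27890229]), 'force': array([ 0.28872614, -0.87373806, -0.68311998]), 'ft_torque': array([-0.00425979,  0.03527819, -0.00169679]), 'width': 0.9977251247532254}
scene {'camera_matrix': array([[421.53032861,   0.        , 277.19859096],
       [  0.        , 421.53032861, 210.321337  ],
       [  0.        ,   0.        ,   1.        ]]), 'k1': -0.07388479017133122, 'pose': array([[-0.1685091 ,  0.77070687, -0.61450436,  1.33202774],
       [ 0.98568642,  0.13503708, -0.10093196,  0.18937243],
       [ 0.00519192, -0.62271656, -0.78243027,  1.23171071],
       [ 0.        ,  0.        ,  0.        ,  1.        ]])}
side {'camera_matrix': array([[474.28049156,   0.        , 280.19051739],
       [  0.        , 474.28049156, 212.91630941],
       [  0.        ,   0.        ,   1.        ]]), 'k1': -0.16961489491504386, 'pose': array([[-0.78403687, -0.40081775,  0.47395287, -0.33137101],
       [-0.62059183,  0.52134568, -0.58571705,  1.03680059],
       [-0.01232749, -0.75335504, -0.65749845,  1.25303194],
       [ 0.        ,  0.        ,  0.        ,  1.        ]])}
```

View pics/scene0.png

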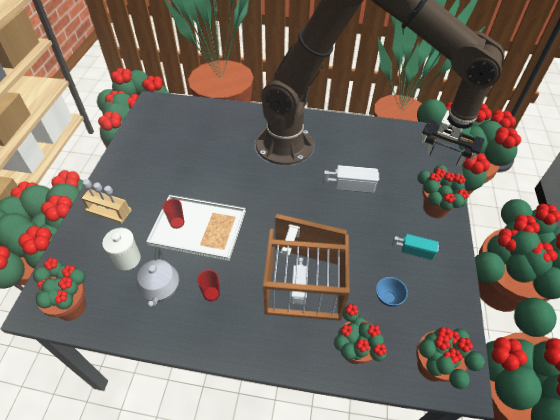

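View pics/side0.png

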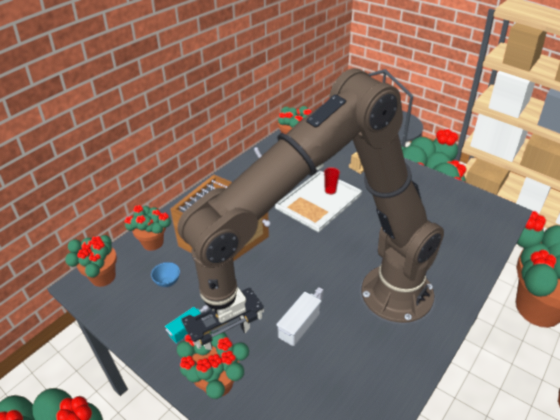

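The scene view shows the cupboard at px (265–349, 215–318), with its door ajar towards the robot. The catch is at about (291,238), the tin at (300,278), and the tray with its mat at (197,227). The side view has the arm in front of the cupboard. I'll measure with the depth cloud next.

```bash
cat > h.py <<'E'
import numpy as np,cv2
from scipy.spatial.transform import Rotation as R
def load(f):
    z=np.load(f);return z['p'],z['d'],z['K'],float(z['k1']),z['T']
def rays(u,v,K,k1):
    x=(np.asarray(u,float)-K[0,2])/K[0,0];y=(np.asarray(v,float)-K[1,2])/K[1,1]
    a,b=x.copy(),y.copy()
    for _ in range(8):
        s=1+k1*(a*a+b*b);a=x/s;b=y/s
    return np.stack([a,b,np.ones_like(a)],-1)
def cloud(f):
    p,d,K,k1,T=load(f);v,u=np.mgrid[:420,:560]
    return p,d,(rays(u,v,K,k1)*d[...,None])@T[:3,:3].T+T[:3,3]
def onplane(u,v,z,K,k1,T):
    r=rays(u,v,K,k1)@T[:3,:3].T;t=(z-T[2,3])/r[...,2]
    return T[:3,3]+r*t[...,None]
def grab(n,f):
    from cell import get_image,get_calibration
    c=get_calibration(n);p,d=get_image(n)
    np.savez(f,p=p,d=d,K=c["camera_matrix"],k1=c["k1"],T=c["pose"]);return p
E
python3 - <<'E'
from h import *
p,d,P=cloud("scene0.npz");hsv=cv2.cvtColor(p,cv2.COLOR_BGR2HSV)
cv2.imwrite("pics/crop1.png",cv2.resize(p[195:325,245:375],None,fx=5,fy=5,interpolation=cv2.INTER_CUBIC)[:,:])
table=P[300:310,200:230];print("table z",np.median(table[...,2]))
Z=P[...,2];ok=d>0
wood=ok&(hsv[...,0]>5)&(hsv[...,0]<22)&(hsv[...,1]>90)
box=np.zeros_like(ok);box[205:325,255:360]=1
m=wood&box&(Z>.176)&(Z<.195)
q=P[m];print("top wood",len(q),np.median(q[:,2]))
import sys
print(cv2.minAreaRect((q[:,:2]*1000).astype(np.float32)))
for y in np.arange(-.2,.3,.02):
    s=q[abs(q[:,1]-y)<.01]
    if len(s): print(round(y,2),len(s),np.round(np.unique(np.round(s[:,0]*50)/50,return_counts=True),2).tolist())
def big(mask,name,z=None):
    n,l,st,c=cv2.connectedComponentsWithStats(mask.astype(np.uint8))
    for i in np.argsort(-st[1:,4])[:4]+1:
        if st[i,4]<40: continue
        w=P[(l==i)&ok];print(name,st[i,4],c[i].round(),"lo",np.percentile(w,3,axis=0).round(3),"hi",np.percentile(w,97,axis=0).round(3))
H,S,V=hsv[...,0],hsv[...,1],hsv[...,2]
on=np.zeros_like(ok);on[100:400,60:500]=1
big(on&(V>190)&(S<40)&ok&(Z<.04)&(Z>-.01),"tray")
big(on&(H>8)&(H<22)&(S>60)&(V>150)&(Z<.02)&ok,"mat")
big(on&((H<5)|(H>174))&(S>150)&(Z>.01)&(Z<.12),"red")
big(on&(H>95)&(H<125)&(S>120)&(Z<.07)&(Z>.003)&(V>70),"blue")
big(on&(S<60)&(V>120)&(Z>.02)&ok,"grey")
E
```

```text
table z 0.00023263570322373806
top wood 1714 0.1828310604756992
((643.9189453125, 168.65589904785156), (263.98712158203125, 239.11444091796875), 4.004859447479248)
0.04 17 [[0.58, 0.6, 0.62, 0.64], [4.0, 6.0, 5.0, 2.0]]
0.06 247 [[0.52, 0.54, 0.58, 0.6, 0.62, 0.64, 0.66, 0.68, 0.7, 0.72, 0.74, 0.76, 0.78], [13.0, 14.0, 4.0, 10.0, 24.0, 30.0, 19.0, 24.0, 21.0, 23.0, 25.0, 23.0, 17.0]]
0.08 118 [[0.52, 0.54, 0.62, 0.64, 0.76, 0.78], [12.0, 22.0, 23.0, 14.0, 15.0, 32.0]]
0.1 118 [[0.52, 0.54, 0.62, 0.64, 0.76, 0.78], [4.0, 32.0, 22.0, 14.0, 17.0, 29.0]]
0.12 127 [[0.52, 0.54, 0.62, 0.64, 0.76, 0.78], [3.0, 33.0, 27.0, 16.0, 22.0, 26.0]]
0.14 109 [[0.52, 0.54, 0.62, 0.64, 0.76, 0.78], [1.0, 30.0, 31.0, 4.0, 23.0, 20.0]]
0.16 115 [[0.54, 0.6, 0.62, 0.64, 0.76, 0.78], [32.0, 1.0, 36.0, 1.0, 27.0, 18.0]]
0.18 117 [[0.54, 0.56, 0.6, 0.62, 0.76, 0.78], [25.0, 7.0, 1.0, 36.0, 33.0, 15.0]]
0.2 117 [[0.54, 0.56, 0.6, 0.62, 0.76, 0.78], [19.0, 14.0, 2.0, 37.0, 37.0, 8.0]]
0.22 120 [[0.54, 0.56, 0.6, 0.62, 0.76, 0.78], [18.0, 16.0, 4.0, 35.0, 44.0, 3.0]]
0.24 117 [[0.54, 0.56, 0.6, 0.62, 0.74, 0.7
[... 576 characters left out ...]
[398. 109.] lo [-0.961  0.453 -0.402] hi [-0.778  0.703 -0.36 ]
mat 322 [ 70. 129.] lo [-0.681 -1.562 -0.611] hi [-0.382 -1.494 -0.575]
mat 301 [107. 212.] lo [ 0.467 -0.665  0.005] hi [ 0.519 -0.513  0.019]
red 396 [208. 285.] lo [ 0.715 -0.15   0.015] hi [ 0.772 -0.091  0.101]
red 253 [172. 213.] lo [ 0.463 -0.348  0.023] hi [ 0.522 -0.294  0.107]
blue 613 [391. 291.] lo [0.614 0.403 0.004] hi [0.701 0.487 0.051]
grey 1307 [158. 280.] lo [ 0.708 -0.332  0.049] hi [ 0.831 -0.231  0.126]
grey 1005 [121. 247.] lo [ 0.627 -0.482  0.029] hi [ 0.711 -0.396  0.138]
grey 870 [356. 177.] lo [0.16  0.218 0.025] hi [0.224 0.382 0.079]
grey 365 [301. 270.] lo [0.587 0.131 0.041] hi [0.744 0.177 0.183]
```

View pics/crop1.png

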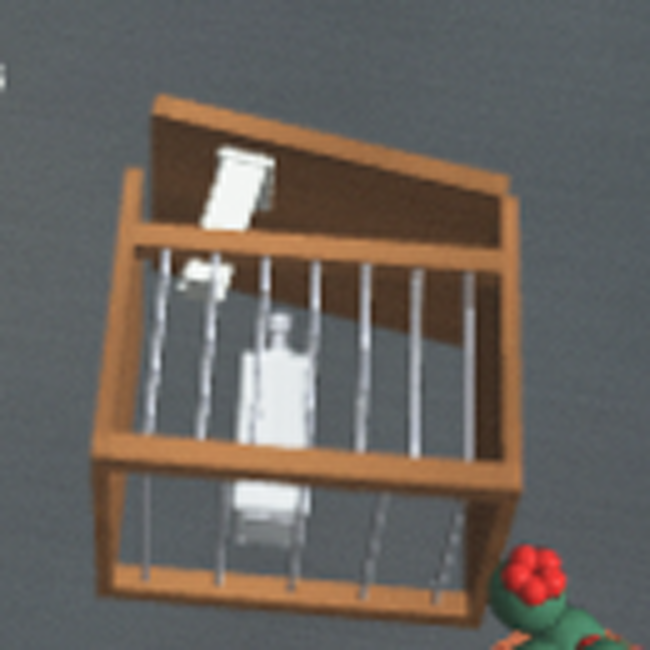

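The crop shows the door's free edge on the left (-y) and the hinge on the right (+y). The catch pad is near crop (240,190), with its hook behind the cross bar, and the tin's handle near crop (280,325). Next I'll fit the poses.

Run:
```python
from h import *
p,d,P=cloud("scene0.npz");hsv=cv2.cvtColor(p,cv2.COLOR_BGR2HSV);_,_,K,k1,T=load("scene0.npz")
H,S,V=hsv[...,0],hsv[...,1],hsv[...,2];Z=P[...,2];ok=d>0
wood=ok&(H>5)&(H<22)&(S>90);box=np.zeros_like(ok);box[205:325,255:360]=1
m=wood&box&(Z>.178)&(Z<.192)
v,u=np.nonzero(m);q=onplane(u,v,.185,K,k1,T)[:,:2]
def line(s,ax):  # fit coord ax vs other
    for _ in range(3):
        c=np.polyfit(s[:,1-ax],s[:,ax],1);r=s[:,ax]-np.polyval(c,s[:,1-ax]);s=s[abs(r)<max(2.5*r.std(),.004)]
    return c,r.std(),s
mid=(q[:,1]>.07)&(q[:,1]<.27)
back=q[mid&(q[:,0]>.73)];bar=q[mid&(q[:,0]>.595)&(q[:,0]<.66)&(abs(q[:,0]-(.627-.08*(q[:,1]-.12)))<.02)]
door=q[(q[:,1]>.07)&(q[:,1]<.26)&(q[:,0]<.585)]
L=q[(q[:,0]>.65)&(q[:,0]<.74)];Lr=L[L[:,1]>.2];Ll=L[L[:,1]<.15]
cb,rb,_=line(back,0);cr,rr,sr=line(bar,0);cd,rd,sd=line(door,0)
cl,rl,_=line(Ll,1);cR,rR,_=line(Lr,1)
print("back",cb,rb,"bar",cr,rr,"door",cd,rd,"left",cl,rl,"right",cR,rR)
yaw=np.mean([-cb[0],-cr[0],cl[0],cR[0]]);print("yaws",-cb[0],-cr[0],cl[0],cR[0])
C=R.from_euler('z',yaw).as_matrix()[:2,:2]
# widths in cup axes
qa=q@C
for nm,s in(("back",back),("bar",bar),("doorline",door)):
    a=s@C;print(nm,np.percentile(a[:,0],[3,50,97]).round(4))
for nm,s in(("-y",Ll),("+y",Lr)):
    a=s@C;print(nm,np.percentile(a[:,1],[3,50,97]).round(4))
print("door yaw",-cd[0],"angle",yaw-np.arctan(-cd[0]))
# tray, mat
big=lambda m:(lambda n,l,st,c:l==1+np.argmax(st[1:,4]))(*cv2.connectedComponentsWithStats(m.astype(np.uint8)))
on=np.zeros_like(ok);on[180:280,130:260]=1
mt=big(on&(H>8)&(H<22)&(S>60)&(V>150)&(Z<.02)&ok);v,u=np.nonzero(mt);w=onplane(u,v,.006,K,k1,T)[:,:2].astype(np.float32)*1000
print("mat",cv2.minAreaRect(w),w.mean(0))
# tin: light grey pixels inside
on=np.zeros_like(ok);on[250:310,285:320]=1
tm=on&(S<40)&(V>150)&(Z<.07)&(Z>.03)&ok;v,u=np.nonzero(tm);print("tin n",tm.sum(),np.percentile(Z[tm],[5,50,95]))
top=tm&(Z>.048)&(Z<.062);v,u=np.nonzero(top);w=onplane(u,v,.055,K,k1,T)[:,:2];
print("tin rect",cv2.minAreaRect(w.astype(np.float32)*1000),np.percentile(w,[2,50,98],axis=0).round(4).tolist())
for y in np.arange(.56,.78,.01):
    s=w[abs(w[:,0]-y)<.005]
    if len(s):print(round(y,2),len(s),s[:,1].min().round(4),s[:,1].max().round(4))
# catch
on=np.zeros_like(ok);on[222:245,280:302]=1
cm=on&(S<50)&(V>150)&ok&(Z>.14)&(Z<.18);w=P[cm];print("catch",len(w),np.percentile(w,[3,50,97],axis=0).round(4).tolist())
```

```text
back [-0.08511668  0.78149573] 0.005590186886142653 bar [-0.07793202  0.63553138] 0.0055998237119574 door [0.11448963 0.5265849 ] 0.005642925633882867 left [0.07769425 0.00471121] 0.0030707819677203464 right [0.07011346 0.23826171] 0.0031381016874234354
yaws 0.08511667832060613 0.07793201765704727 0.07769424797034087 0.0701134647929157
back [0.769  0.7779 0.7874]
bar [0.6246 0.6335 0.643 ]
doorline [0.5356 0.5569 0.5787]
-y [-0.0002  0.0045  0.0094]
+y [0.2277 0.2332 0.2367]
door yaw -0.11448962568579464 angle 0.1917073871014808
mat ((495.6029052734375, -163.42849731445312), (88.31234741210938, 147.42039489746094), 87.31507873535156) [ 497.9162  -163.59373]
tin n 327 [0.04604139 0.05314707 0.05742025]
tin rect ((663.9336547851562, 152.08482360839844), (145.42491149902344, 43.395904541015625), 7.345916271209717) [[0.6182, 0.1309], [0.6639, 0.1541], [0.7337, 0.1744]]
0.59 2 0.1481 0.1513
0.6 2 0.1427 0.1464
0.62 18 0.133 0.1686
0.63 31 0.1299 0.17
0.64 33 0.1283 0.1714
0.65 34 0.1299 0.1724
0.66 33 0.131 0.1706
0.67 34 0.1326 0.172
0.68 31 0.1342 0.173
0.69 3 0.1357 0.1481
0.71 2 0.1617 0.1648
0.72 38 0.1373 0.1814
0.73 35 0.1383 0.1823
0.74 4 0.1494 0.1615
catch 147 [[0.543, 0.0984, 0.1572], [0.5712, 0.1113, 0.1622], [0.5995, 0.1263, 0.1664]]
```

```bash
cat >> h.py <<'E'
def rows(goal_p,goal_R=None):
    "print the needed total shift in tool axes and turn (about tool axes)"
    from cell import observe
    s=observe();A=R.from_rotvec(s['ee_rot']);print("pos",s['position'].round(4),"F",s['force'].round(1),"w",round(s['width'],3),"t",round(s['clock'],1))
    print("shift tool",A.inv().apply(np.array(goal_p)-s['position']).round(4),"shift world",(np.array(goal_p)-s['position']).round(4))
    if goal_R is not None: print("turn tool",(A.inv()*goal_R).as_rotvec().round(3))
def tool(xdir,ydir):
    x=np.array(xdir,float);x/=np.linalg.norm(x);y=np.array(ydir,float);y-=x*(x@y);y/=np.linalg.norm(y)
    return R.from_matrix(np.c_[x,y,np.cross(x,y)])
E
python3 - <<'E'
from h import *
from cell import *
s=observe();print(R.from_rotvec(s['ee_rot']).as_matrix().round(3))
for y in(.997,-.997):
    rows([.577,.1115,.26],tool([0,0,-1],[.114*np.sign(y),y,0]))
p,d,P=cloud("scene0.npz");hsv=cv2.cvtColor(p,cv2.COLOR_BGR2HSV)
m=(hsv[...,0]>80)&(hsv[...,0]<95)&(hsv[...,1]>120)&(d>0);m[:230]=0;m[265:]=0;m[:,:390]=0;m[:,445:]=0
print(np.percentile(P[m],[2,98],axis=0))
E
```

```text
[[-0.     0.346  0.938]
 [-0.001  0.938 -0.346]
 [-1.    -0.001  0.   ]]
pos [0.2164 0.5858 0.2042] F [-0.3 -0.2  0.5] w 1.0 t 0.1
shift tool [-0.0552 -0.3201  0.5026] shift world [ 0.3606 -0.4743  0.0558]
turn tool [-0.24  -0.     0.001]
pos [0.2164 0.5858 0.2042] F [-0.3 -0.2  0.5] w 1.0 t 0.1
shift tool [-0.0552 -0.3201  0.5026] shift world [ 0.3606 -0.4743  0.0558]
turn tool [2.902e+00 2.000e-03 0.000e+00]
[[4.05460599e-01 4.88370266e-01 5.85484421e-04]
 [4.88121110e-01 5.97097288e-01 5.81990567e-02]]
```

```bash
python3 -m handwheel '[[0,-0.03,0,0,0,0,0],[0,-0.035,0,0,0,0,0],[0,0,0,0,-0.12,0,0],[0,0,0,0,-0.12,0,0],[0,0,-0.03,0.03,0,0,0],[0,0,-0.03,0.03,0,0,0],[0,0,-0.03,0.03,0,0,0],[0,0,-0.03,0.03,0,0,0],[0,0,-0.03,0.03,0,0,0],[0,0,-0.03,0.03,0,0,0]]' 20; python3 -m handwheel '[[0,0,-0.03,0.03,0,0,0],[0,0,-0.03,0.03,0,0,0],[0,0,-0.03,0.03,0,0,0],[0,0,-0.03,0.03,0,0,0],[0,0,-0.03,0.03,0,0,0],[0,0,-0.03,0.03,0,0,0],[0,0,-0.03,0.03,0,0,0],[0,0,-0.03,0.02,0,0,0],[0,0,0,0,0,0,0],[0,0,0,0,0,0,0]]'
python3 - <<'E'
from h import *
rows([.577,.1115,.18],tool([0,0,-1],[.114,.994,0]))
p=grab("wrist","w1.npz");cv2.imwrite("pics/w1.png",p)
E
```

```text
clock: 1.1
position: [0.3757, 0.3853, 0.2697]
ee_rot: [0.089, 1.569, -0.09]
force: [0.8, 1.3, -0.8]
width: 0.175
clock: 2.1
position: [0.5761, 0.1216, 0.2694]
ee_rot: [0.091, 1.57, -0.091]
force: [0.1, 0.6, -0.5]
width: 0.004
pos [0.5761 0.1216 0.2694] F [ 0.1  0.6 -0.5] w 0.004 t 2.1
shift tool [ 0.0894 -0.0099  0.0021] shift world [ 0.0009 -0.0101 -0.0894]
turn tool [-0.002 -0.001  0.   ]
```

View pics/w1.png

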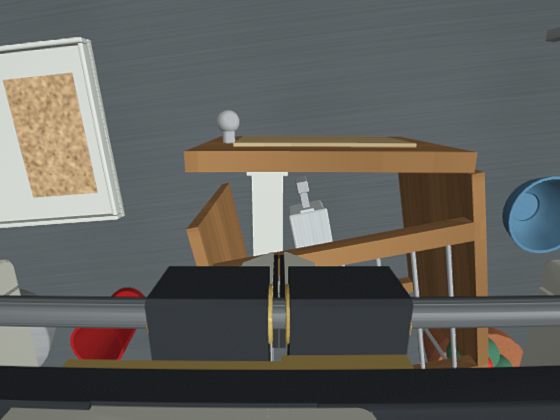

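The wrist view shows the catch bar at cols 248–290 and rows 172–255. The door's top edge runs level at row 152, the cross bar slopes behind the catch, and the tin's handle is at (303,187). The closed fingertips are at (280,262). I'll check the pad by casting a ray, and the tin too.

Run:
```python
from h import *
p,d,K,k1,T=load("w1.npz");f=lambda u,v,z:onplane(u,v,z,K,k1,T).round(4)
print("catch L/R at row 200",f(248,200,.163),f(288,200,.163),"root",f(268,174,.163))
print("door top inner edge ends",f(187,170,.183),f(475,171,.183))
print("bar front",f(300,248,.185), f(475,217,.185))
print("handle top",f(303,187,.046), "tin front lid",f(291,209,.055),f(328,207,.055))
pp,dd,P=cloud("w1.npz");print(P[190,268],P[152,300],P[187,303],P[230,310])
```

```text
catch L/R at row 200 [0.5675 0.096  0.163 ] [0.5715 0.1299 0.163 ] root [0.5473 0.1158 0.163 ]
door top inner edge ends [0.5334 0.0548 0.183 ] [0.5602 0.2782 0.183 ]
bar front [0.6074 0.1353 0.185 ] [0.5976 0.2786 0.185 ]
handle top [0.5872 0.1492 0.046 ] tin front lid [0.61   0.1321 0.055 ] [0.6127 0.1758 0.055 ]
[0.56090684 0.11403216 0.16271608] [0.53009671 0.14317313 0.18224534] [0.5873351  0.14921286 0.04551608] [0.63887009 0.15202478 0.05479294]
```

```bash
python3 -m handwheel '[[0,0,-0.008,-0.002,0,0,0],[0,0.03,0,0,0,0,0],[0,0.03,0,0,0,0,0],[0,0.03,0,0,0,0,0],[0,0,0,0,0,0,0],[0,0.01,0,0,0,0,0],[0,0.01,0,0,0,0,0],[0,0,0,0,0,0,0],[0,0,0,0,0,0,0]]'; python3 -m handwheel '[[0,0.009,0,0,0,0,0],[0,0,0,0,0,0,0],[0,0,0,0,0,0,0]]'
```

```text
clock: 3.05
position: [0.5736, 0.1148, 0.1605]
ee_rot: [0.09, 1.568, -0.089]
force: [-0.6, -0.1, 0.1]
width: 0.002
clock: 3.35
position: [0.5731, 0.1146, 0.1508]
ee_rot: [0.089, 1.569, -0.09]
force: [0.1, -0.3, -0.2]
width: 0.005
```

Run:
```python
from h import *
from cell import *
p=grab("wrist","w2.npz")
q=grab("scene","s2.npz")
cv2.imwrite("pics/w2.png",np.vstack([p[100:340,100:500],cv2.resize(q[200:280,255:355],(400,320),interpolation=cv2.INTER_CUBIC)]))
print([observe()['force'].round(2) for _ in range(2)], observe()['joint_efforts'].round(2))
```

```text
[array([-0.07,  0.86, -0.48]), array([-0.07,  0.86, -0.48])] [-1.000e-02 -6.146e+01  3.690e+00 -2.843e+01  2.000e-02  9.000e-02
  0.000e+00]
```

View pics/w2.png

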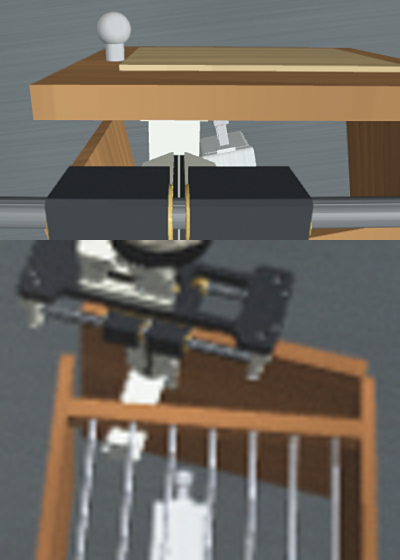

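The fingertips stand over the white bar, centred at crop (178,160). I'll check by depth whether the bar has gone down.

Run:
```python
from h import *
for f in("scene0.npz","s2.npz"):
    p,d,P=cloud(f);hsv=cv2.cvtColor(p,cv2.COLOR_BGR2HSV)
    m=(hsv[...,1]<50)&(hsv[...,2]>150)&(d>0)&(P[...,2]>.125)&(P[...,2]<.2)&(P[...,0]>.575)&(P[...,0]<.617)&(P[...,1]>.09)&(P[...,1]<.13)
    print(f,m.sum(),np.percentile(P[m],[10,50,90],axis=0).round(4).tolist())
p,d,P=cloud("w2.npz");print(P[222:260:8,270].round(4))
p,d,P=cloud("w1.npz");print(P[176:240:8,270].round(4))
```

```text
scene0.npz 65 [[0.5775, 0.0997, 0.1589], [0.5874, 0.11, 0.1621], [0.5989, 0.1212, 0.1651]]
s2.npz 61 [[0.5802, 0.0994, 0.1597], [0.5901, 0.1094, 0.1625], [0.5996, 0.1211, 0.166]]
[[0.549  0.1127 0.163 ]
 [0.5528 0.1122 0.1643]
 [0.5577 0.1116 0.1626]
 [0.5619 0.1111 0.1631]
 [0.5612 0.1114 0.1754]]
[[0.5493 0.1172 0.1623]
 [0.556  0.1163 0.1625]
 [0.5628 0.1155 0.1626]
 [0.5697 0.1146 0.1628]
 [0.5769 0.1137 0.1621]
 [0.5837 0.1129 0.1633]
 [0.5912 0.1119 0.1625]
 [0.5983 0.1111 0.1632]]
```

```bash
for i in 1; do python3 -m handwheel '[[0,0.004,0,0,0,0,0],[0,0,0,0,0,0,0]]'; python3 -m handwheel '[[0,0.004,0,0,0,0,0],[0,0,0,0,0,0,0]]'; done
python3 - <<'E'
from h import *
p=grab("scene","s3.npz")
p,d,P=cloud("s3.npz");hsv=cv2.cvtColor(p,cv2.COLOR_BGR2HSV)
m=(hsv[...,1]<50)&(hsv[...,2]>150)&(d>0)&(P[...,2]>.125)&(P[...,2]<.2)&(P[...,0]>.575)&(P[...,0]<.617)&(P[...,1]>.09)&(P[...,1]<.13)
print(m.sum(),np.percentile(P[m],[10,50,90],axis=0).round(4).tolist())
# finger column in scene, around x .57 y .115
m=(d>0)&(P[...,0]>.57)&(P[...,0]<.60)&(P[...,1]>.09)&(P[...,1]<.14)&(P[...,2]>.1)&(P[...,2]<.3)
for v in range(205,250):
    u=np.nonzero(m[v])[0]
    if len(u): print(v,u.min(),u.max(),P[v,u].mean(0).round(3))
E
```

```text
clock: 3.65
position: [0.573, 0.1147, 0.1465]
ee_rot: [0.089, 1.569, -0.09]
force: [-0.9, 0.3, 0.5]
width: 0.004
clock: 3.85
position: [0.573, 0.1146, 0.1424]
ee_rot: [0.089, 1.57, -0.09]
force: [-0.5, -0.5, -0.2]
width: 0.005
50 [[0.5828, 0.0988, 0.1592], [0.5916, 0.1083, 0.162], [0.5999, 0.1205, 0.1651]]
209 286 299 [0.58  0.11  0.291]
210 285 299 [0.585 0.105 0.291]
211 286 289 [0.591 0.097 0.292]
212 286 301 [0.59  0.111 0.289]
213 285 301 [0.593 0.113 0.288]
214 285 301 [0.592 0.114 0.283]
215 285 301 [0.594 0.114 0.28 ]
216 285 302 [0.593 0.117 0.275]
217 285 302 [0.594 0.116 0.272]
218 285 302 [0.594 0.116 0.267]
219 285 301 [0.598 0.11  0.266]
220 285 292 [0.596 0.102 0.257]
221 285 294 [0.595 0.106 0.251]
222 287 298 [0.595 0.115 0.248]
223 291 301 [0.597 0.128 0.25 ]
224 300 300 [0.6   0.137 0.25 ]
227 290 290 [0.585 0.106 0.208]
228 290 291 [0.585 0.108 0.203]
229 287 290 [0.584 0.102 0.195]
230 287 294 [0.584 0.108 0.193]
231 287 298 [0.584 0.114 0.189]
232 287 297 [0.585 0.113 0.184]
233 288 297 [0.586 0.115 0.18 ]
234 288 297 [0.584 0.114 0.173]
235 287 296 [0.585 0.112 0.168]
236 287 295 [0.584 0.111 0.162]
237 287 295 [0.588 0.111 0.162]
238 286 294 [0.593 0.109 0.162]
239 286 294 [0.597 0.109 0.162]
240 287 294 [0.598 0.113 0.16 ]
```

Run:
```python
from h import *
p=grab("wrist","w3.npz")
p,d,P=cloud("w3.npz");a,_,_=cloud("w2.npz")
for v in range(205,300,5): print(v,P[v,262].round(4),P[v,280].round(4),P[v,300].round(4))
q=cloud("s3.npz")[0]
cv2.imwrite("pics/w3.png",np.hstack([cv2.resize(p[180:300,200:360],(480,360)),cv2.resize(q[222:252,275:310],(320,360),interpolation=cv2.INTER_CUBIC)]))
```

```text
205 [0.5325 0.1119 0.1821] [0.5332 0.1195 0.1829] [0.5341 0.1278 0.1828]
210 [0.5343 0.1118 0.1833] [0.5352 0.1192 0.1833] [0.536  0.1275 0.1837]
215 [0.5366 0.1114 0.1828] [0.5375 0.119  0.1829] [0.5383 0.1273 0.1833]
220 [0.5389 0.1111 0.1825] [0.5399 0.1187 0.1823] [0.5407 0.1271 0.1826]
225 [0.541  0.1109 0.183 ] [0.5421 0.1184 0.1822] [0.5428 0.1269 0.183 ]
230 [0.5502 0.1087 0.1622] [0.5511 0.1175 0.1624] [0.5522 0.1272 0.1627]
235 [0.5523 0.1085 0.1635] [0.5534 0.1172 0.1634] [0.5545 0.1269 0.1635]
240 [0.5554 0.1081 0.162 ] [0.5562 0.1169 0.1628] [ 0.6199  0.1304 -0.0007]
245 [0.5579 0.1077 0.1623] [0.5588 0.1166 0.1627] [0.6222 0.1297 0.0068]
250 [0.5602 0.1075 0.1633] [0.561  0.1164 0.1638] [ 0.6307  0.1293 -0.001 ]
255 [0.5606 0.1077 0.1687] [0.5635 0.1161 0.1642] [6.355e-01 1.288e-01 4.000e-04]
260 [0.5604 0.108  0.175 ] [0.5633 0.1161 0.1707] [0.5626 0.1255 0.1747]
265 [0.5603 0.1083 0.1809] [0.563  0.1161 0.1771] [0.5623 0.1251 0.1808]
270 [0.5362 0.114  0.2373] [0.563  0.1161 0.1823] [0.5367 0.1242 0.2388]
275 [0.5361 0.1142 0.2405] [0.5626 0.1161 0.1879] [0.5372 0.124  0.2406]
280 [0.5363 0.1142 0.2429] [0.5628 0.116  0.1922] [0.5374 0.1238 0.243 ]
285 [0.5363 0.1144 0.2456] [0.5637 0.1159 0.1947] [0.5369 0.1237 0.2465]
290 [0.5366 0.1144 0.2477] [0.5629 0.116  0.2004] [0.5367 0.1235 0.2494]
295 [0.5362 0.1146 0.2507] [0.5627 0.116  0.2047] [0.5375 0.1234 0.2503]
```

View pics/w3.png

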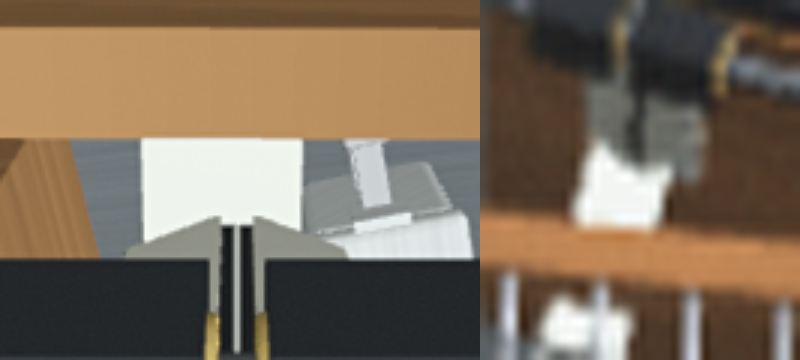

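Run:
```python
from h import *
for f in("w1.npz","w2.npz","w3.npz"):
    p,d,P=cloud(f);T=load(f)[4];print(f,T[:3,3].round(4))
    for v in range(246,272,3): print(v,[(P[v,u].round(4).tolist(),d[v,u].round(4)) for u in(262,275,285)])
```

```text
w1.npz [0.4994 0.1302 0.4493]
246 [([0.6105, 0.1024, 0.1631], np.float32(0.3067)), ([0.6117, 0.1139, 0.1636], np.float32(0.3061)), ([0.6775, 0.1183, 0.0004], np.float32(0.481))]
249 [([0.6139, 0.1019, 0.1616], np.float32(0.309)), ([0.6147, 0.1135, 0.1631], np.float32(0.3075)), ([0.6815, 0.1179, 0.0014], np.float32(0.4812))]
252 [([0.6161, 0.1017, 0.1632], np.float32(0.3081)), ([0.6149, 0.1135, 0.1695], np.float32(0.3013)), ([0.5647, 0.1257, 0.2925], np.float32(0.1689))]
255 [([0.564, 0.1146, 0.2946], np.float32(0.167)), ([0.5657, 0.1207, 0.2925], np.float32(0.1693)), ([0.565, 0.1256, 0.2954], np.float32(0.1662))]
258 [([0.5635, 0.1149, 0.2995], np.float32(0.1622)), ([0.5659, 0.1207, 0.2957], np.float32(0.1663)), ([0.5652, 0.1256, 0.2986], np.float32(0.1632))]
261 [([0.5638, 0.115, 0.3023], np.float32(0.1596)), ([0.566, 0.1207, 0.2989], np.float32(0.1633)), ([0.5649, 0.1255, 0.3026], np.float32(0.1593))]
264 [([0.5637, 0.1151, 0.3058], np.float32(0.1562)), ([0.5658, 0.1208, 0.3027], np.float32(0.1596)), ([0.5648, 0.1255, 0.306], np.float32(0.1559))]
267 [([0.5393, 0.121, 0.3623], np.f
[... 2278 characters left out ...]
32(0.1631)), ([0.563, 0.1137, 0.1685], np.float32(0.1667)), ([0.5614, 0.1186, 0.1733], np.float32(0.1615))]
261 [([0.5603, 0.1081, 0.1764], np.float32(0.1585)), ([0.5629, 0.1137, 0.1721], np.float32(0.1632)), ([0.5616, 0.1186, 0.1764], np.float32(0.1586))]
264 [([0.5606, 0.1082, 0.1791], np.float32(0.1561)), ([0.5626, 0.1138, 0.1761], np.float32(0.1593)), ([0.5621, 0.1185, 0.1785], np.float32(0.1567))]
267 [([0.5362, 0.1139, 0.2355], np.float32(0.0949)), ([0.5625, 0.1139, 0.1795], np.float32(0.156)), ([0.5618, 0.1184, 0.1823], np.float32(0.1529))]
270 [([0.5362, 0.114, 0.2373], np.float32(0.0932)), ([0.5628, 0.1138, 0.1821], np.float32(0.1536)), ([0.562, 0.1184, 0.1848], np.float32(0.1507))]
```

The visible fingertips end about 22 mm above the reported TCP: in w1 the tip is at 0.291 against 0.269 reported. So the bar hasn't been touched yet, and I'll go on down, watching the force.

```bash
python3 -m handwheel '[[0,0.004,0,0,0,0,0],[0,0,0,0,0,0,0]]'; python3 -m handwheel '[[0,0.004,0,0,0,0,0],[0,0,0,0,0,0,0]]';python3 -m handwheel '[[0,0.004,0,0,0,0,0],[0,0,0,0,0,0,0]]'
```

```text
clock: 4.15
position: [0.5733, 0.1148, 0.1387]
ee_rot: [0.089, 1.569, -0.089]
force: [-0.3, 0.1, 2.1]
width: 0.002
clock: 4.35
position: [0.5733, 0.1148, 0.1347]
ee_rot: [0.089, 1.569, -0.089]
force: [0.2, 0.1, 3.3]
width: 0.006
clock: 4.55
position: [0.5732, 0.1148, 0.1306]
ee_rot: [0.089, 1.569, -0.089]
force: [-0.1, -0.6, 3.5]
width: 0.005
```

```bash
python3 -m handwheel '[[0,0.004,0,0,0,0,0],[0,0,0,-0.007,0,0,0],[0,0,0,-0.007,0,0,0],[0,0,0,0,0,0,0]]'; python3 -m handwheel '[[0,0,0,-0.008,0.05,0,0],[0,0,0,-0.008,0.05,0,0],[0,0,0,0,0,0,0]]';python3 -m handwheel '[[0,0,0,-0.0085,0.05,0,0],[0,0,0,-0.0085,0.05,0,0],[0,0,0,-0.0085,0.05,0,0],[0,0,0,-0.0085,0.05,0,0],[0,0,0,0,0,0,0]]'
```

```text
clock: 4.95
position: [0.5579, 0.1159, 0.1269]
ee_rot: [0.089, 1.57, -0.09]
force: [-0.8, -3.5, 3.9]
width: 0.007
clock: 5.25
position: [0.5423, 0.1183, 0.127]
ee_rot: [0.168, 1.565, -0.169]
force: [-1.5, -3.3, 4.8]
width: 0.005
clock: 5.75
position: [0.51, 0.1285, 0.1268]
ee_rot: [0.323, 1.548, -0.324]
force: [-1.5, -2.6, 5.7]
width: 0.006
```

```bash
python3 -m handwheel '[[0,-0.009,0,0,0,0,0],[0,-0.009,0,0,0,0,0],[0,0,-0.0003,-0.0167,0.1,0,0],[0,0,-0.0003,-0.0167,0.1,0,0],[0,0,-0.0003,-0.0167,0.1,0,0],[0,0,-0.0003,-0.0167,0.1,0,0],[0,0,-0.0003,-0.0167,0.1,0,0],[0,0,0,0,0,0,0]]'
python3 - <<'E'
from cell import *
from h import *
s=observe();v=s['position'][:2]-[.5657,.2788];print(s['joints'].round(2),s['force'].round(1),np.hypot(*v),"theta",.078-(np.arctan2(v[1],v[0])+1.504+ (0 if v[1]<0 else -2*np.pi)))
E
```

```text
clock: 6.55
position: [0.4418, 0.1767, 0.1454]
ee_rot: [0.712, 1.452, -0.711]
force: [-0.6, 0.4, 0.4]
width: 0.005
[-0.8   0.26  0.38  2.03 -0.13  0.87  0.31] [-0.6  0.4  0.4] 0.16060723890155107 theta 1.026291377073407
```

```bash
python3 -m handwheel '[[0,0,-0.0003,-0.0167,0.1,0,0],[0,0,-0.0003,-0.0167,0.1,0,0],[0,0,-0.0003,-0.0167,0.1,0,0],[0,0,-0.0003,-0.0167,0.1,0,0],[0,0,-0.0003,-0.0167,0.1,0,0],[0,0,-0.0003,-0.0167,0.1,0,0],[0,0,0,0,0,0,0]]'; python3 -m handwheel '[[0,0,-0.0003,-0.0167,0.1,0,0],[0,0,-0.0003,-0.0167,0.1,0,0],[0,0,-0.0003,-0.0167,0.1,0,0],[0,0,-0.0003,-0.0167,0.1,0,0],[0,0,-0.0003,-0.0167,0.1,0,0],[0,0,0,-0.01,0.06,0,0],[0,0,0,0,0,0,0]]'
python3 - <<'E'
from cell import *
from h import *
s=observe();v=s['position'][:2]-[.5657,.2788];print(s['joints'].round(2),s['force'].round(1),np.hypot(*v),np.arctan2(v[1],v[0]))
p=grab("scene","s4.npz");cv2.imwrite("pics/s4.png",p[140:340,200:500].repeat(2,0).repeat(2,1))
E
```

```text
clock: 7.25
position: [0.4024, 0.2666, 0.1453]
ee_rot: [1.165, 1.237, -1.163]
force: [0.3, -0.5, 0.5]
width: 0.007
clock: 7.95
position: [0.4177, 0.3558, 0.145]
ee_rot: [1.567, 0.93, -1.566]
force: [-0.2, -0.8, 0.7]
width: 0.007
[-1.22  0.4   0.56  1.87 -0.26  0.94 -1.04] [-0.2 -0.8  0.7] 0.1668325767960973 2.6616391481603987
```

View pics/s4.png

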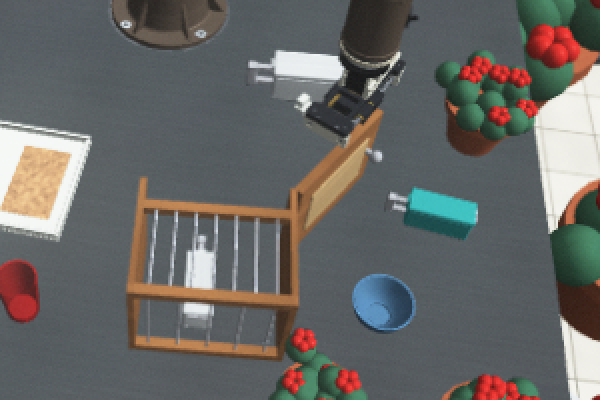

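The door is open to about 2.2 rad, with the catch bar swung away, and nothing else has moved. Now I'll back off, lift, turn back and work out the tilted approach.

```bash
python3 -m handwheel '[[0,-0.02,0,0.01,0,0,0],[0,-0.03,0,0.01,0,0,0],[0,-0.04,0,0,-0.149,0,0],[0,-0.02,0,0,-0.149,0,0],[0.5,0,0,0,-0.149,0,0],[0.7,0,0,0,-0.149,0,0],[0.7,0,0,0,-0.149,0,0],[0.7,0,0,0,-0.149,0,0],[0.7,0,0,0,-0.149,0,0],[0.7,0,0,0,-0.149,0,0]]'; python3 -m handwheel '[[0.7,0,0,0,-0.149,0,0],[0.7,0,0,0,-0.149,0,0],[0.7,0,0,0,-0.149,0,0],[0.7,0,0,0,-0.149,0,0],[0.7,0,0,0,-0.149,0,0],[0.7,0,0,0,-0.149,0,0],[0.7,0,0,0,0,0,0]]'
cat >> h.py <<'E'
def tiprep():
    "true tip = reported TCP - 22 mm along tool x"
    from cell import observe
    s=observe();A=R.from_rotvec(s['ee_rot']);return s['position']-.022*A.as_matrix()[:,0],A
def go(tip_goal,goal_R):
    t,A=tiprep();g=np.array(tip_goal);B=goal_R
    print("tip",t.round(4),"turn tool",(A.inv()*B).as_rotvec().round(3),"| tip shift world",(g-t).round(4),"| in goal axes",B.inv().apply(g-t).round(4),"| reported-TCP shift world",(g+.022*B.as_matrix()[:,0]-t-.022*A.as_matrix()[:,0]).round(4),"cur axes",A.inv().apply(g+.022*B.as_matrix()[:,0]-t-.022*A.as_matrix()[:,0]).round(4))
E
python3 - <<'E'
from h import *
from cell import *
c=get_calibration("wrist")["pose"];p,d,K,k1,T=load("w1.npz")
print("tip via cam",(c@np.linalg.inv(T)@np.r_[.5761,.1216,.2915,1])[:3],"rep",tiprep()[0],observe()['joints'].round(2),observe()['force'].round(1))
a=np.pi/4;psi=.09;x=[np.sin(a)*np.cos(psi),np.sin(a)*np.sin(psi),-np.cos(a)];B=tool(x,[-np.sin(psi),np.cos(psi),0])
go(np.array([.5873,.149,.03])-.09*np.array(x),B)
E
```

```text
clock: 9.0
position: [0.4072, 0.3363, 0.255]
ee_rot: [0.681, 1.461, -0.681]
force: [-1.0, -0.2, -0.2]
width: 0.476
clock: 9.7
position: [0.4072, 0.3365, 0.2551]
ee_rot: [-0.014, 1.571, 0.013]
force: [-0.2, -1.3, 0.3]
width: 0.699
tip via cam [0.40715286 0.33654272 0.27713514] rep [0.40723191 0.33647709 0.27707944] [-0.99  0.23  0.25  1.75 -0.06  1.17  0.86] [-0.2 -1.3  0.3]
tip [0.4072 0.3365 0.2771] turn tool [-0.069 -0.785  0.029] | tip shift world [ 0.1167 -0.1932 -0.1834] | in goal axes [ 0.1996 -0.2029 -0.0598] | reported-TCP shift world [ 0.1322 -0.1918 -0.177 ] cur axes [ 0.1771 -0.194   0.1289]
```

```bash
python3 -m handwheel '[[0.7,0,-0.048,0,0,0,0],[0.7,0,-0.048,0,0,0,0],[0.7,0,-0.048,0,0,0,0],[0.7,0,-0.048,0,0,0,0],[0.7,0,0,0,-0.012,-0.131,0.005],[0.7,0,0,0,-0.012,-0.131,0.005],[0.7,0,0,0,-0.012,-0.131,0.005],[0.7,0,0,0,-0.012,-0.131,0.005],[0.7,0,0,0,-0.012,-0.131,0.005],[0.7,0,0,0,-0.012,-0.131,0.005]]';python3 -m handwheel '[[0.7,0,0,0,0,0,0],[0.7,0,0,0,0,0,0]]'
python3 - <<'E'
from h import *
from cell import *
p=grab("wrist","w5.npz");cv2.imwrite("pics/w5.png",p)
print(observe()['joints'].round(2))
a=np.pi/4;psi=.09;x=[np.sin(a)*np.cos(psi),np.sin(a)*np.sin(psi),-np.cos(a)];B=tool(x,[-np.sin(psi),np.cos(psi),0])
go(np.array([.5873,.149,.03])-.09*np.array(x),B)
E
```

```text
clock: 10.7
position: [0.4102, 0.1421, 0.2549]
ee_rot: [-0.033, 0.854, 0.066]
force: [0.1, -0.9, 0.5]
width: 0.701
clock: 10.9
position: [0.4109, 0.1418, 0.2546]
ee_rot: [-0.036, 0.861, 0.063]
force: [0.2, 0.8, 0.2]
width: 0.7
[-0.75 -0.25 -0.15  2.48  0.92  0.61  0.05]
tip [0.3971 0.1414 0.2717] turn tool [-0.012 -0.076  0.017] | tip shift world [ 0.1268  0.0019 -0.1781] | in goal axes [ 0.2153 -0.0095 -0.0365] | reported-TCP shift world [ 0.128   0.0024 -0.1769] cur axes [ 0.2175 -0.0057 -0.0184]
```

View pics/w5.png

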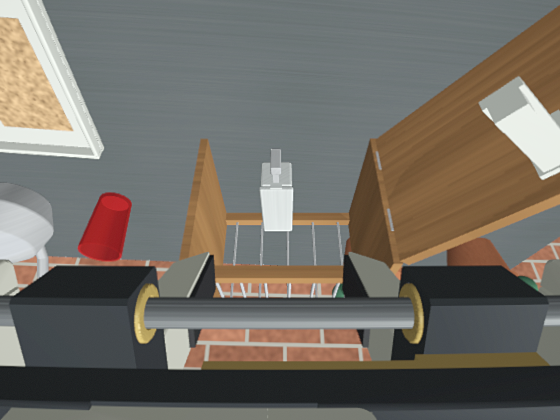

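The wrist view shows the tin at cols 262–293, its handle at (276,155), the opening clear, and the door and catch swung away to the right.

Run:
```python
from h import *
p,d,P=cloud("w5.npz")
for v in range(148,236,6):
    r=P[v,255:300];m=(r[:,2]>.015)&(r[:,2]<.07)&(p[v,255:300].min(1)>120)
    if m.any(): print(v,np.nonzero(m)[0][[0,-1]]+255,r[m].min(0).round(4),r[m].max(0).round(4),"mean",r[m].mean(0).round(4))
```

```text
154 [271 280] [0.5793 0.1417 0.0203] [0.5818 0.1538 0.0222] mean [0.5806 0.1477 0.0212]
160 [271 280] [0.579  0.1418 0.0315] [0.5812 0.1537 0.0335] mean [0.5802 0.1478 0.0322]
166 [270 280] [0.5792 0.1408 0.0415] [0.582  0.1538 0.0432] mean [0.5805 0.1473 0.0424]
172 [261 291] [0.5872 0.1293 0.0186] [0.6208 0.1725 0.0468] mean [0.6073 0.1502 0.0301]
178 [261 291] [0.6024 0.1296 0.0299] [0.6215 0.1723 0.0447] mean [0.6147 0.1507 0.0348]
184 [261 291] [0.6121 0.13   0.0418] [0.6201 0.172  0.0474] mean [0.6158 0.1508 0.0445]
190 [259 292] [0.6139 0.1276 0.0523] [0.6211 0.1729 0.0556] mean [0.617  0.1503 0.0541]
196 [260 292] [0.6273 0.1293 0.0529] [0.6344 0.1745 0.0562] mean [0.63   0.1523 0.0548]
202 [261 292] [0.6421 0.1311 0.0527] [0.6472 0.1761 0.0559] mean [0.6449 0.1533 0.0547]
208 [261 292] [0.6579 0.1315 0.0527] [0.6651 0.1776 0.0555] mean [0.6604 0.1544 0.0547]
214 [262 292] [0.6733 0.1335 0.0515] [0.6799 0.1796 0.0559] mean [0.6764 0.1562 0.0549]
220 [264 292] [0.6917 0.1371 0.0154] [0.7548 0.1878 0.0562] mean [0.6957 0.1592 0.0535]
226 [261 291] [0.7099 0.1332 0.0236] [0.7662 0.181  0.056 ] mean [0.7154 0.1567 0.0528]
232 [261 288] [0.7604 0.1336 0.0358] [0.7641 0.1812 0.0377] mean [0.7626 0.1573 0.0369]
```

```bash
python3 -m handwheel '[[0.7,0.04,-0.0015,-0.004,0,-0.01,0],[0.7,0.04,-0.0015,-0.004,0,-0.01,0],[0.7,0.04,-0.0015,-0.004,0,-0.01,0],[0.7,0.04,-0.0015,-0.004,0,-0.01,0],[0.7,0.04,-0.0015,-0.004,0,-0.01,0],[0.7,0,0,0,0,0,0],[0.7,0,0,0,0,0,0]]'
python3 - <<'E'
from h import *
from cell import *
print(observe()['joints'].round(2))
a=np.pi/4-.04;psi=.09;x=[np.sin(a)*np.cos(psi),np.sin(a)*np.sin(psi),-np.cos(a)];B=tool(x,[-np.sin(psi),np.cos(psi),0])
go(np.array([.5873,.148,.028])-.06*np.array(x),B)
go(np.array([.5873,.148,.028])+.014*np.array(x),B)
E
```

```text
clock: 11.65
position: [0.5055, 0.1345, 0.1423]
ee_rot: [-0.045, 0.806, 0.041]
force: [-0.3, -0.1, -0.0]
width: 0.701
[-0.53  0.19 -0.19  2.56  2.01  0.54 -0.98]
tip [0.4903 0.1341 0.1582] turn tool [-0.009  0.018  0.043] | tip shift world [ 0.0565  0.0102 -0.0861] | in goal axes [ 0.1021  0.0051 -0.0164] | reported-TCP shift world [ 0.0561  0.0111 -0.0864] cur axes [ 0.1014  0.0103 -0.0186]
tip [0.4903 0.1341 0.1582] turn tool [-0.009  0.018  0.043] | tip shift world [ 0.1065  0.0147 -0.1405] | in goal axes [ 0.1761  0.0051 -0.0164] | reported-TCP shift world [ 0.1061  0.0157 -0.1408] cur axes [ 0.1753  0.0134 -0.02  ]
```

```bash
python3 -m handwheel '[[0.7,0.02,0.003,-0.005,0,0.03,0.01],[0.7,0.02,0.003,-0.005,0,0.03,0.01],[0.7,0.02,0.003,-0.004,0,0.02,0.01],[0.7,0.02,0,-0.003,0,0.02,0],[0.7,0,0,0,0,0,0],[0.7,0,0,0,0,0,0]]'
python3 - <<'E'
from h import *
from cell import *
print(observe()['joints'].round(2))
a=.65;psi=.07;x=[np.sin(a)*np.cos(psi),np.sin(a)*np.sin(psi),-np.cos(a)];B=tool(x,[-np.sin(psi),np.cos(psi),0])
go(np.array([.5873,.152,.028])-.06*np.array(x),B)
go(np.array([.5873,.152,.028])+.014*np.array(x),B)
E
```

```text
clock: 12.25
position: [0.5447, 0.1467, 0.0732]
ee_rot: [-0.034, 0.903, 0.071]
force: [-0.1, 0.6, -0.3]
width: 0.701
[-0.4   0.38 -0.2   2.47  2.25  0.48 -1.11]
tip [0.5311 0.1456 0.0905] turn tool [ 0.005  0.017 -0.004] | tip shift world [ 0.02    0.0038 -0.0147] | in goal axes [0.0239 0.0024 0.0072] | reported-TCP shift world [ 0.0197  0.0037 -0.015 ] cur axes [0.0241 0.0022 0.0064]
tip [0.5311 0.1456 0.0905] turn tool [ 0.005  0.017 -0.004] | tip shift world [ 0.0647  0.007  -0.0736] | in goal axes [0.0979 0.0024 0.0072] | reported-TCP shift world [ 0.0644  0.0069 -0.0739] cur axes [0.0981 0.002  0.0051]
```

```bash
python3 -m handwheel '[[0.6,0.02,0.001,0.003,0,0,0],[0.6,0.02,0.001,0.003,0,0,0],[0.6,0.015,0,0,0,0,0],[0.6,0.015,0,0,0,0,0],[0.6,0,0,0,0,0,0]]'
python3 -m handwheel '[[0.6,0.01,0,0,0,0,0],[0.6,0.01,0,0,0,0,0],[0.6,0,0,0,0,0,0]]'
python3 - <<'E'
from h import *
from cell import *
print(observe()['joints'].round(2))
a=.65;psi=.07;x=[np.sin(a)*np.cos(psi),np.sin(a)*np.sin(psi),-np.cos(a)];B=tool(x,[-np.sin(psi),np.cos(psi),0])
go(np.array([.5873,.152,.028])+.014*np.array(x),B)
p=grab("wrist","w6.npz");cv2.imwrite("pics/w6.png",p)
E
```

```text
clock: 12.75
position: [0.5924, 0.1525, 0.0209]
ee_rot: [-0.035, 0.904, 0.071]
force: [-0.6, 0.8, -0.8]
width: 0.601
clock: 13.05
position: [0.6048, 0.1536, 0.0044]
ee_rot: [-0.035, 0.905, 0.072]
force: [-0.5, 0.1, 1.3]
width: 0.599
[-0.31  0.6  -0.24  2.36  2.43  0.58 -1.2 ]
tip [0.5913 0.1525 0.0217] turn tool [ 0.005  0.016 -0.004] | tip shift world [ 0.0045  0.0001 -0.0048] | in goal axes [ 0.0065 -0.0002  0.0006] | reported-TCP shift world [ 0.0042 -0.     -0.005 ] cur axes [ 0.0065 -0.0004  0.0002]
```

View pics/w6.png

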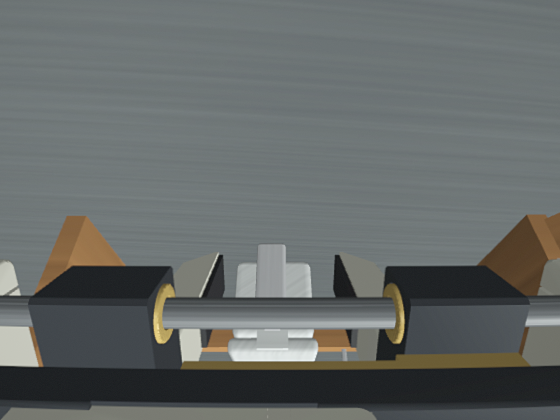

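The handle sits between the open fingers at cols 257–287, with finger faces at about 222 and 335, and there is no contact. I'll advance 5 mm, close and pull.

```bash
python3 -m handwheel '[[0.6,0.005,0,0,0,0,0],[0.3,0,0,0,0,0,0],[0.1,0,0,0,0,0,0],[0,0,0,0,0,0,0],[0,0,0,0,0,0,0]]' 40
python3 -m handwheel '[[0,0,0,0,0,0,0],[0,0,0,0,0,0,0],[0,0,0,0,0,0,0]]'
python3 - <<'E'
from h import *
from cell import *
s=observe();A=R.from_rotvec(s['ee_rot'])
print("out dir 10mm in tool axes",A.inv().apply([-.00997,-.0009,0]).round(5), "up",A.inv().apply([0,0,.01]).round(5))
E
```

```text
clock: 13.6
position: [0.6073, 0.1538, 0.0007]
ee_rot: [-0.035, 0.905, 0.072]
force: [1.1, 0.1, 0.2]
width: 0.301
clock: 13.9
position: [0.6074, 0.1535, 0.0007]
ee_rot: [-0.034, 0.905, 0.071]
force: [-1.0, -0.9, 1.5]
width: 0.15
out dir 10mm in tool axes [-0.00618 -0.00014 -0.00787] up [-0.00787  0.       0.00617]
```

```bash
python3 -m handwheel '[[0,-0.0031,0,-0.0039,0,0,0],[0,-0.0062,0,-0.0079,0,0,0],[0,0,0,0,0,0,0]]'
python3 -m handwheel '[[0,-0.0093,0,-0.0118,0,0,0],[0,-0.0093,0,-0.0118,0,0,0],[0,-0.0093,0,-0.0118,0,0,0],[0,-0.0093,0,-0.0118,0,0,0],[0,-0.0062,0,-0.0079,0,0,0],[0,-0.0031,0,-0.0039,0,0,0],[0,0,0,0,0,0,0]]'
python3 - <<'E'
from h import *
from cell import *
s=observe();print(s['joints'].round(3),s['width'],tiprep()[0]);p=grab("wrist","w7.npz")
p,d,P=cloud("w7.npz")
for v in range(250,290,8): print(v,P[v,272].round(3),P[v,240].round(3),P[v,305].round(3))
E
```

```text
clock: 14.2
position: [0.5907, 0.1527, 0.0006]
ee_rot: [-0.035, 0.906, 0.073]
force: [-6.7, -2.8, 8.9]
width: 0.149
clock: 14.9
position: [0.5165, 0.147, 0.0006]
ee_rot: [-0.035, 0.906, 0.073]
force: [-1.8, 0.4, 2.1]
width: 0.149
[-0.342  0.6   -0.345  2.555  2.404  0.769 -1.324] 0.14938889071938616 [0.50294594 0.14589013 0.01794009]
250 [0.489 0.141 0.013] [0.513 0.125 0.   ] [0.51  0.161 0.   ]
258 [0.489 0.141 0.017] [0.491 0.126 0.017] [0.488 0.157 0.017]
266 [0.49  0.141 0.021] [0.431 0.129 0.051] [0.483 0.156 0.024]
274 [0.49  0.141 0.025] [0.428 0.13  0.055] [0.477 0.155 0.031]
282 [0.49  0.142 0.029] [0.426 0.13  0.059] [0.474 0.154 0.036]
```

```bash
python3 -m handwheel '[[0.8,0,0,0,0,0,0],[0.8,0,0,0,0,0,0],[0.8,0,0,0,0,0,0],[0.8,0,0,0,0,0.1,0],[0.8,0,0,0,0,0.1,0],[0.8,0,0,0,0,0.1,0],[0.8,0,0,0,0,0.1,0],[0.8,0,0,0,0,0,0]]'
python3 - <<'E'
from h import *
from cell import *
s=observe();print(s['joints'].round(3),s['width'],s['force'].round(1));p=grab("wrist","w8.npz");cv2.imwrite("pics/w8.png",p)
a=.25;psi=.08;x=[np.sin(a)*np.cos(psi),np.sin(a)*np.sin(psi),-np.cos(a)];B=tool(x,[-np.sin(psi),np.cos(psi),0])
go(np.array([.4965,.145,.028])+.014*np.array(x),B)
E
```

```text
clock: 15.75
position: [0.5154, 0.1298, -0.0033]
ee_rot: [-0.073, 1.173, 0.029]
force: [0.6, 0.2, -0.2]
width: 0.781
[-0.449  0.481 -0.058  2.357  1.758  0.229 -0.578] 0.7807266240483077 [ 0.6  0.2 -0.2]
tip [0.5063 0.1304 0.0166] turn tool [-0.004  0.145  0.045] | tip shift world [-0.0063  0.0149 -0.0022] | in goal axes [ 0.0009  0.0153 -0.0055] | reported-TCP shift world [-0.0094  0.0156 -0.0032] cur axes [-0.0009  0.0163 -0.0088]
```

View pics/w8.png

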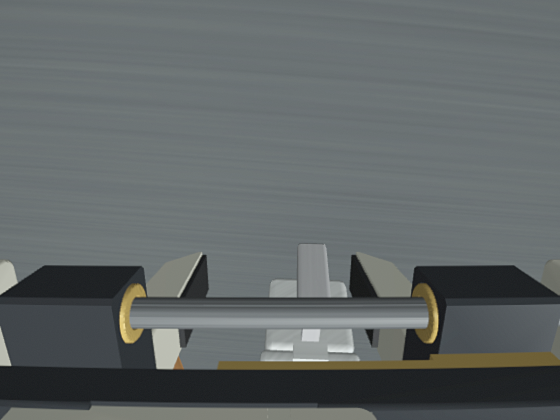

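The handle is still between the fingers but off-centre to the right, at col 313 against 280, because the arm slid 16 mm sideways. I'll correct that and finish the turn.

```bash
python3 -m handwheel '[[0.8,0,0.008,-0.003,0,0.04,0.015],[0.8,0,0.008,-0.003,0,0.04,0.015],[0.8,0,0,-0.003,0,0.04,0.015],[0.8,0,0,0,0,0.03,0],[0.8,0,0,0,0,0,0],[0.8,0,0,0,0,0,0]]'
python3 - <<'E'
from h import *
from cell import *
s=observe();print(s['joints'].round(3),s['width'],s['force'].round(1))
p=grab("wrist","w9.npz");p,d,P=cloud("w9.npz")
for v in range(240,292,8):
    m=(P[v,225:340,2]<.07)&(P[v,225:340,2]>.008); i=np.nonzero(m)[0]+225
    if len(i): print(v,i[0],i[-1],P[v,i[0]].round(3),P[v,i[len(i)//2]].round(3),P[v,i[-1]].round(3))
a=.25;psi=.08;x=[np.sin(a)*np.cos(psi),np.sin(a)*np.sin(psi),-np.cos(a)];B=tool(x,[-np.sin(psi),np.cos(psi),0])
go(np.array([.4965,.145,.028])+.014*np.array(x),B)
E
```

```text
clock: 16.4
position: [0.5077, 0.1366, -0.0077]
ee_rot: [-0.063, 1.287, 0.046]
force: [-0.1, 0.3, -0.3]
width: 0.803
[-0.32   0.49  -0.176  2.267  1.004  0.248  0.216] 0.8027257269506803 [-0.1  0.3 -0.3]
256 284 310 [0.491 0.138 0.012] [0.49  0.144 0.013] [0.49  0.151 0.012]
264 283 312 [0.491 0.138 0.019] [0.49  0.145 0.019] [0.492 0.152 0.016]
272 283 312 [0.492 0.138 0.023] [0.49  0.145 0.024] [0.49  0.151 0.023]
280 283 313 [0.493 0.138 0.027] [0.49  0.144 0.03 ] [0.492 0.151 0.027]
288 283 314 [0.492 0.138 0.033] [0.49  0.145 0.035] [0.49  0.151 0.034]
tip [0.5013 0.1367 0.0134] turn tool [-0.003  0.032  0.023] | tip shift world [-0.0013  0.0086  0.001 ] | in goal axes [-0.0012  0.0086 -0.0004] | reported-TCP shift world [-0.002   0.009   0.0009] cur axes [-0.0014  0.0091 -0.001 ]
```

```bash
python3 -m handwheel '[[0.8,-0.001,0.009,0,0,0.015,0.01],[0.8,0,0,0,0,0.015,0.01],[0.5,0,0,0,0,0,0],[0.2,0,0,0,0,0,0],[0,0,0,0,0,0,0],[0,0,0,0,0,0,0],[0,0,0,0,0,0,0],[0,0,0,0,0,0,0],[0,0,0,0,0,0,0]]' 40
python3 - <<'E'
from h import *
from cell import *
s=observe();A=R.from_rotvec(s['ee_rot'])
print(tiprep()[0],s['joints'].round(2),"out dir 10mm in tool axes",A.inv().apply([-.00997,-.0008,0]).round(5))
E
```

```text
clock: 17.35
position: [0.5068, 0.1463, -0.0066]
ee_rot: [-0.052, 1.319, 0.064]
force: [-0.6, -0.4, 0.3]
width: 0.24
[0.50138421 0.14589685 0.01472813] [-0.23  0.5  -0.28  2.23  0.89  0.3   0.34] out dir 10mm in tool axes [-2.49e-03 -3.00e-05 -9.69e-03]
```

```bash
python3 -m handwheel '[[0,0,0,0,0,0,0],[0,0,0,0,0,0,0],[0,0,0,0,0,0,0],[0,-0.0012,0,-0.0048,0,0,0],[0,-0.0025,0,-0.0097,0,0,0],[0,-0.0025,0,-0.0097,0,0,0],[0,-0.0025,0,-0.0097,0,0,0],[0,-0.0025,0,-0.0097,0,0,0],[0,0,0,0,0,0,0]]'
python3 -m handwheel '[[0,-0.0025,0,-0.0097,0,0,0],[0,-0.0025,0,-0.0097,0,0,0],[0,-0.0025,0,-0.0097,0,0,0],[0,-0.0025,0,-0.0097,0,0,0],[0,-0.0012,0,-0.0048,0,0,0],[0,0,0,0,0,0,0]]'
python3 - <<'E'
from h import *
from cell import *
s=observe();print(tiprep()[0],s['joints'].round(2),s['width'])
E
```

```text
clock: 18.25
position: [0.4598, 0.1426, -0.0066]
ee_rot: [-0.053, 1.32, 0.065]
force: [-2.5, -0.2, 3.0]
width: 0.152
clock: 18.85
position: [0.416, 0.1393, -0.0066]
ee_rot: [-0.053, 1.32, 0.065]
force: [-4.5, -0.3, 4.3]
width: 0.15
[0.41060666 0.13893454 0.01467447] [-0.49  0.41 -0.08  2.44  1.15  0.16 -0.04] 0.15043788745994166
```

```bash
python3 -m handwheel '[[0.4,0,0,0,0,0,0],[0.8,0,0,0,0,0,0],[0.8,0,0,0,0,0,0],[0.8,0,0,0,0,0,0],[0.8,0,0,0,0,0,0],[0.8,-0.02,0,0.005,0,0,0],[0.8,-0.029,0,0.0075,0,0,0],[0.8,-0.029,0,0.0075,0,0,0],[0.8,-0.029,0,0.0075,0,0,0],[0.8,-0.029,0,0.0075,0,0,0]]'
python3 -m handwheel '[[0.8,-0.03,0,0,0,0.08,0],[0.8,-0.03,0,0,0,0.08,0],[0.8,0,0,0,0,0.08,0],[0.8,0,0,0,0,0,0],[0.8,0,0,0,0,0,0]]'
python3 - <<'E'
from h import *
from cell import *
s=observe();print(tiprep()[0],s['joints'].round(2),s['width'],s['force'].round(1))
p=grab("wrist","w10.npz");q=grab("scene","s10.npz");cv2.imwrite("pics/w10.png",np.vstack([cv2.resize(p,(520,390)),cv2.resize(q[150:270,280:480],(350,210)).copy().repeat(1,0) if 0 else cv2.resize(q[140:320,220:480],(520,200))]))
p,d,P=cloud("w10.npz");m=(P[...,2]>.049)&(P[...,2]<.061)&(p.min(2)>110)&(d>0)&(P[...,0]>.35)&(P[...,0]<.6)&(P[...,1]>.08)&(P[...,1]<.2)
w=P[m][:,:2];print(m.sum(),cv2.minAreaRect(w.astype(np.float32)*1000),np.percentile(w,[2,98],axis=0).round(4))
for x in np.arange(.4,.56,.015):
    k=w[abs(w[:,0]-x)<.004]
    if len(k)>5: print(round(x,3),len(k),k[:,1].min().round(4),k[:,1].max().round(4))
E
```

```text
clock: 19.85
position: [0.4166, 0.1395, 0.135]
ee_rot: [-0.052, 1.32, 0.064]
force: [1.1, -0.9, -0.3]
width: 0.801
clock: 20.35
position: [0.4043, 0.1385, 0.1917]
ee_rot: [-0.061, 1.559, 0.059]
force: [-0.9, -0.4, -0.5]
width: 0.801
[0.40405408 0.1385376  0.21369346] [ 0.09  0.18 -0.62  2.01  0.13  0.98  1.05] 0.8006419112289604 [-0.9 -0.4 -0.5]
3409 ((471.8149108886719, 143.06069946289062), (81.29438018798828, 47.12500762939453), 4.610434532165527) [[0.4339 0.1201]
 [0.5101 0.1657]]
0.43 75 0.1328 0.1621
0.445 364 0.1179 0.1646
0.46 355 0.1186 0.1655
0.475 346 0.1194 0.1664
0.49 322 0.1214 0.1679
0.505 311 0.1222 0.1682
```

View pics/w10.png

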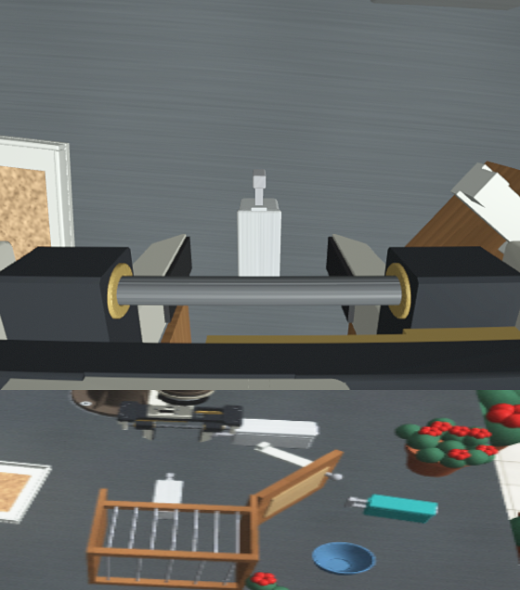

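The tin stands on the table about 30 mm clear of the cupboard. The wrist view has its lid at about x 0.432–0.545 m and y ≈ 0.144 m, upright, and the door is still open. Next I'll take it by the body.

Run:
```python
from h import *
B=tool([0,0,-1],[-.07,.9975,0])
go([.489,.144,.10],B)
```

```text
tip [0.4032 0.1385 0.2136] turn tool [0.007 0.011 0.002] | tip shift world [ 0.0858  0.0055 -0.1136] | in goal axes [ 0.1136 -0.0005  0.086 ] | reported-TCP shift world [ 0.0856  0.0055 -0.1136] cur axes [ 0.1145 -0.0009  0.0846]
```

```bash
python3 -m handwheel '[[0.8,0.01,0,0.028,0.007,0.011,0.002],[0.8,0.03,0,0.029,0,0,0],[0.8,0.03,0,0.029,0,0,0],[0.8,0.03,0,0,0,0,0],[0.8,0,0,0,0,0,0],[0.8,0,0,0,0,0,0]]'
python3 - <<'E'
from h import *
B=tool([0,0,-1],[-.07,.9975,0])
go([.489,.144,.011],B)
p=grab("wrist","w11.npz");p,d,P=cloud("w11.npz");m=(P[...,2]>.049)&(P[...,2]<.061)&(p.min(2)>110)&(d>0)&(P[...,0]>.35)&(P[...,0]<.6)&(P[...,1]>.1)&(P[...,1]<.19)
w=P[m][:,:2];print(m.sum(),np.percentile(w,[2,98],axis=0).round(4), P[200:300:20,280].round(3))
for x in np.arange(.43,.56,.015):
    k=w[abs(w[:,0]-x)<.004]
    if len(k)>5: print(round(x,3),len(k),k[:,1].min().round(4),k[:,1].max().round(4))
E
```

```text
clock: 21.05
position: [0.4891, 0.1452, 0.0929]
ee_rot: [-0.056, 1.571, 0.056]
force: [0.3, 0.3, -0.1]
width: 0.8
tip [0.4891 0.1452 0.1149] turn tool [ 0.001 -0.001 -0.   ] | tip shift world [-1.000e-04 -1.200e-03 -1.039e-01] | in goal axes [ 0.1039 -0.0011 -0.0002] | reported-TCP shift world [-1.000e-04 -1.200e-03 -1.039e-01] cur axes [ 0.1039 -0.0012  0.    ]
10408 [[0.4348 0.1208]
 [0.5348 0.1669]] [[0.466 0.144 0.055]
 [0.48  0.145 0.056]
 [0.494 0.146 0.054]
 [0.508 0.147 0.055]
 [0.523 0.148 0.055]]
0.43 140 0.1324 0.1623
0.445 928 0.1177 0.1649
0.46 872 0.119 0.1657
0.475 814 0.1203 0.1665
0.49 778 0.1207 0.1681
0.505 747 0.1223 0.1688
0.52 701 0.1236 0.1702
0.535 521 0.124 0.1707
```

```bash
python3 -m handwheel '[[0.8,0.03,-0.0005,0,0,0,0],[0.8,0.03,0,0,0,0,0],[0.8,0.03,0,0,0,0,0],[0.8,0.013,0,0,0,0,0],[0.5,0,0,0,0,0,0],[0.4,0,0,0,0,0,0],[0.3,0,0,0,0,0,0],[0.3,0,0,0,0,0,0],[0.3,0,0,0,0,0,0],[0.3,0,0,0,0,0,0]]' 35
python3 -m handwheel '[[0.3,0,0,0,0,0,0],[0.3,0,0,0,0,0,0],[0.3,-0.005,0,0,0,0,0],[0.3,-0.01,0,0,0,0,0],[0.3,0,0,0,0,0,0]]'
```

```text
clock: 22.1
position: [0.4915, 0.1448, -0.0089]
ee_rot: [-0.054, 1.568, 0.055]
force: [-1.2, -0.8, 8.3]
width: 0.506
clock: 22.6
position: [0.4913, 0.1448, 0.0062]
ee_rot: [-0.054, 1.568, 0.055]
force: [0.7, 1.1, -2.9]
width: 0.511
```

Run:
```python
from h import *
p=grab("wrist","w12.npz");p,d,P=cloud("w12.npz");cv2.imwrite("pics/w12.png",p)
print(P[205:300:15,280].round(4).tolist())
for v in (215,230,245): print(P[v,240:330:15].round(4).tolist())
```

```text
[[0.445, 0.1418, 0.0688], [0.4501, 0.1421, 0.0702], [0.4554, 0.1425, 0.0709], [0.4611, 0.1429, 0.0708], [0.4675, 0.1433, 0.0697], [0.4738, 0.1438, 0.0693], [0.4137, 0.1389, 0.1858]]
[[0.4492, 0.128, 0.0701], [0.449, 0.1333, 0.0697], [0.4484, 0.1385, 0.0704], [0.4481, 0.1437, 0.0703], [0.4481, 0.149, 0.0693], [0.4477, 0.1543, 0.0692]]
[[0.4547, 0.1283, 0.0703], [0.4542, 0.1336, 0.0707], [0.4543, 0.1388, 0.0693], [0.4536, 0.1441, 0.0703], [0.4534, 0.1494, 0.07], [0.4531, 0.1548, 0.0698]]
[[0.4608, 0.1284, 0.0694], [0.4599, 0.1338, 0.0706], [0.46, 0.1392, 0.0694], [0.4593, 0.1445, 0.0704], [0.4589, 0.1499, 0.0703], [0.4587, 0.1553, 0.0699]]
```

View pics/w12.png

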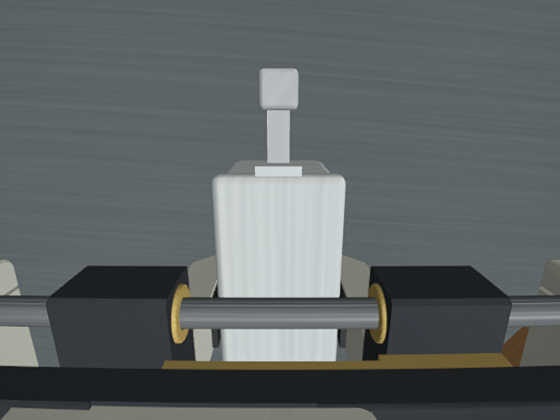

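The tin is held, lifted 15 mm and level, with its lid at 0.070 all over. Now I'll carry it to the mat.

```bash
python3 -m handwheel '[[0.3,-0.02,0,0,0,0,0],[0.3,-0.035,0,0,0,0,0],[0.3,-0.025,0,0,0.06,0,0],[0.3,0,0,0,0.057,0,0],[0.3,0,-0.015,0.001,0,0,0],[0.3,0,-0.028,0.0024,0,0,0],[0.3,0,-0.03,0.0024,0,0,0],[0.3,0,-0.03,0.0024,0,0,0],[0.3,0,-0.03,0.0024,0,0,0],[0.3,0,-0.03,0.0024,0,0,0]]' 45
python3 -m handwheel '[[0.3,0,-0.03,0.0024,0,0,0],[0.3,0,-0.03,0.0024,0,0,0],[0.3,0,-0.03,0.0024,0,0,0],[0.3,0,-0.03,0.0024,0,0,0],[0.3,0,-0.02,0.002,0,0,0],[0.3,0,-0.005,0,0,0,0],[0.3,0,0,0,0,0,0],[0.3,0,0,0,0,0,0]]'
python3 - <<'E'
from h import *
go([.501,-.164,.03],tool([0,0,-1],[.047,.999,0]))
p=grab("wrist","w13.npz");p,d,P=cloud("w13.npz");cv2.imwrite("pics/w13.png",p)
hsv=cv2.cvtColor(p,cv2.COLOR_BGR2HSV);H,S,V=cv2.split(hsv)
m=(H>8)&(H<22)&(S>60)&(V>120)&(d>0)&(abs(P[...,2]-.006)<.006)
w=P[m];print("mat",m.sum(),np.percentile(w,[1,50,99],axis=0).round(4).tolist())
for x in (.43,.45,.47):
    k=w[abs(w[:,0]-x)<.004]; print(x,len(k),k[:,1].min() if len(k) else 0,k[:,1].max() if len(k) else 0)
m=(p.min(2)>110)&(abs(P[...,2]-.148)<.02)&(abs(P[...,1]+.164)<.04)&(P[...,0]<.5);w=P[m]
if len(w):print("tin lid",np.percentile(w,[1,50,99],axis=0).round(4).tolist())
m=(p.min(2)>150)&(S<40)&(P[...,2]>.016)&(P[...,2]<.028)&(d>0);w=P[m];print("tray wall",len(w),np.percentile(w,[1,99],axis=0).round(4).tolist())
E
```

```text
clock: 23.65
position: [0.4947, -0.0214, 0.0839]
ee_rot: [0.037, 1.572, -0.037]
force: [0.2, -0.1, -2.7]
width: 0.504
clock: 24.45
position: [0.5001, -0.1633, 0.0843]
ee_rot: [0.037, 1.571, -0.035]
force: [0.4, 0.6, -2.7]
width: 0.504
tip [ 0.5001 -0.1633  0.1063] turn tool [ 0.001 -0.001 -0.001] | tip shift world [ 0.0009 -0.0007 -0.0763] | in goal axes [ 0.0763 -0.0007  0.0009] | reported-TCP shift world [ 0.0009 -0.0007 -0.0763] cur axes [ 0.0763 -0.0008  0.001 ]
mat 5347 [[0.4192, -0.2036, 0.005], [0.4386, -0.1499, 0.0065], [0.4651, -0.1151, 0.0081]]
0.43 1128 -0.2037915229926349 -0.11415700218152044
0.45 1028 -0.20445619254920855 -0.11490046482061297
0.47 38 -0.12394598521760922 -0.1157249310788358
tin lid [[0.4101, -0.1854, 0.1366], [0.4601, -0.1612, 0.1479], [0.4897, -0.1396, 0.1498]]
tray wall 3606 [[0.3782, -0.3686, 0.0201], [0.5921, -0.0867, 0.0236]]
```

```bash
python3 -m handwheel '[[0.3,0.015,0.001,0.001,0,0,0],[0.3,0.025,0,0,0,0,0],[0.3,0.025,0,0,0,0,0],[0.3,0.012,0,0,0,0,0],[0.3,0.004,0,0,0,0,0],[0.3,0,0,0,0,0,0]]'
python3 -m handwheel '[[0.3,0.003,0,0,0,0,0],[0.3,0,0,0,0,0,0],[0.3,0,0,0,0,0,0]]'
python3 -m handwheel '[[0.3,0.002,0,0,0,0,0],[0.3,0,0,0,0,0,0],[0.3,0,0,0,0,0,0]]'
```

```text
clock: 25.1
position: [0.5018, -0.1628, 0.0037]
ee_rot: [0.037, 1.57, -0.036]
force: [-0.5, -0.3, -2.3]
width: 0.504
clock: 25.4
position: [0.502, -0.1635, 0.0012]
ee_rot: [0.038, 1.569, -0.037]
force: [-1.0, 0.7, -2.2]
width: 0.506
clock: 25.7
position: [0.5016, -0.1634, -0.0013]
ee_rot: [0.038, 1.57, -0.037]
force: [-0.3, 0.1, -2.8]
width: 0.505
```

```bash
python3 -m handwheel '[[0.3,0.001,0,0,0,0,0],[0.3,0,0,0,0,0,0]]'
python3 -m handwheel '[[0.3,0.001,0,0,0,0,0],[0.3,0,0,0,0,0,0]]'
python3 -m handwheel '[[0.3,0.001,0,0,0,0,0],[0.3,0,0,0,0,0,0]]'
```

```text
clock: 25.9
position: [0.5015, -0.1634, -0.0025]
ee_rot: [0.038, 1.57, -0.037]
force: [-0.2, 0.7, -2.6]
width: 0.503
clock: 26.1
position: [0.5017, -0.1634, -0.0028]
ee_rot: [0.037, 1.57, -0.037]
force: [-3.6, 0.6, 5.3]
width: 0.506
clock: 26.3
position: [0.5017, -0.1634, -0.0029]
ee_rot: [0.037, 1.57, -0.038]
force: [-7.2, 1.6, 20.1]
width: 0.505
```

```bash
python3 -m handwheel '[[0.3,-0.0013,0,0,0,0,0],[0.3,0,0,0,0,0,0],[0.6,0,0,0,0,0,0],[0.7,0,0,0,0,0,0],[0.7,0,0,0,0,0,0],[0.7,0,0,0,0,0,0],[0.7,0,0,0,0,0,0]]'
python3 -m handwheel '[[0.7,-0.01,0,0,0,0,0],[0.7,-0.02,0,0,0,0,0],[0.7,-0.03,0,0,0,0,0],[0.7,-0.04,0,0,0,0,0],[0.7,-0.04,0,0,0,0,0],[0.7,-0.04,0,-0.04,0,0,0],[0.7,0,0,-0.04,0,0,0],[0.7,0,0,-0.03,0,0,0],[0.7,0,0,0,0,0,0],[0.7,0,0,0,0,0,0]]'
python3 - <<'E'
from h import *
from cell import *
s=observe();print(s['position'],s['force'].round(1),s['width'],s['clock'])
grab("scene","s14.npz");p,d,P=cloud("s14.npz");hsv=cv2.cvtColor(p,cv2.COLOR_BGR2HSV);H,S,V=cv2.split(hsv);Z=P[...,2]
q=grab("wrist","w14.npz");q,dq,Q=cloud("w14.npz");Hq,Sq,Vq=cv2.split(cv2.cvtColor(q,cv2.COLOR_BGR2HSV))
for n,(X,im) in dict(scene=(P,p),wrist=(Q,q)).items():
    m=(X[...,2]>.053)&(X[...,2]<.07)&(im.min(2)>100)&(abs(X[...,1]+.162)<.05)&(X[...,0]>.4)&(X[...,0]<.62)
    w=X[m]
    if len(w)>20:
        A=np.c_[w[:,:2],np.ones(len(w))];c=np.linalg.lstsq(A,w[:,2],rcond=None)[0]
        print(n,"lid",len(w),np.percentile(w,[1,50,99],axis=0).round(4).tolist(),"slopes",c[:2].round(3),cv2.minAreaRect(w[:,:2].astype(np.float32)*1000))
def cc(mask,f0,name):
    pass
f={}
for f in("scene0.npz","s14.npz"):
    a,da,A=cloud(f);h,s_,v=cv2.split(cv2.cvtColor(a,cv2.COLOR_BGR2HSV))
    def c(m):
        n,l,st,ce=cv2.connectedComponentsWithStats(m.astype(np.uint8));i=1+np.argsort(-st[1:,4])[:2];return [(int(st[k,4]),ce[k].round(1).tolist()) for k in i]
    on=np.zeros(da.shape,bool);on[180:320,60:240]=1
    z=A[...,2]
    print(f,"red",c(on&((h<5)|(h>174))&(s_>150)&(z>.01)&(z<.12)),"grey",c(on&(s_<60)&(v>120)&(z>.05)),"blue",c((h>95)&(h<125)&(s_>120)&(z<.07)&(z>.003)&(v>70)&(A[...,0]>.55))[:1],"turq",c((h>80)&(h<95)&(s_>120)&(A[...,0]>.3))[:1])
# door angle from top edge
m=(H>5)&(H<25)&(S>60)&(Z>.176)&(Z<.19)&(P[...,0]<.55)&(P[...,0]>.33)&(P[...,1]>.28)&(P[...,1]<.42);w=P[m][:,:2]
c=np.polyfit(w[:,0],w[:,1],1);print("door",len(w),c,"theta",.078+np.pi/2-np.arctan(c[0]) )
E
```

```text
clock: 27.0
position: [0.5016, -0.1634, -0.0031]
ee_rot: [0.038, 1.57, -0.037]
force: [-0.8, 0.2, -0.1]
width: 0.7
clock: 28.0
position: [0.3965, -0.1587, 0.1732]
ee_rot: [0.037, 1.569, -0.038]
force: [-0.6, -0.7, 0.5]
width: 0.7
[ 0.39645456 -0.15873502  0.1731625 ] [-0.6 -0.7  0.5] 0.7002444972670618 28.0
scene lid 374 [[0.4465, -0.1883, 0.0541], [0.5079, -0.1639, 0.0597], [0.5615, -0.1403, 0.0656]] slopes [-0.002  0.001] ((492.3183288574219, -164.10498046875), (48.27827453613281, 145.408447265625), 87.98210144042969)
wrist lid 3576 [[0.442, -0.1876, 0.0554], [0.4774, -0.1632, 0.0608], [0.5552, -0.1398, 0.0624]] slopes [ 0.006 -0.001] ((483.497314453125, -163.28662109375), (47.14337921142578, 146.90907287597656), 87.54385375976562)
scene0.npz red [(396, [207.9, 285.2]), (253, [172.0, 213.3])] grey [(1259, [157.3, 279.2]), (879, [119.9, 244.6])] blue [(613, [391.1, 290.8])] turq [(647, [419.8, 246.2])]
s14.npz red [(384, [207.8, 285.5]), (232, [171.9, 213.7])] grey [(1268, [157.3, 279.3]), (876, [119.9, 244.5])] blue [(598, [391.0, 290.8])] turq [(646, [419.8, 246.2])]
door 260 [-0.64494232  0.65122489] theta 2.221607839411108
```

```bash
python3 -c "
from cell import *
print(observe()['clock']);print(sign_off())"
```

```text
28.1
the job is handed in; nothing more can be done
None
```

The job is done and handed in at 28.1 s. I held the catch down and swung the door back, then drew the tin out by its handle. I left it standing about 30 mm in front of the cupboard and let go. I then took it by its body, set it on the cork mat and pulled the arm clear.

**Last checks**
- **Tin:** it stands level, with the lid at 0.060 m and slopes under 0.01. Its body spans about x 0.445–0.558 and y -0.187 to -0.140, all within the mat.
- **Door:** about 2.2 rad open.
- **Crockery:** the glasses, teapot, canister, bowl and turquoise tin are all within half a pixel of where they started.
- **Arm:** the forces on it were near zero after it pulled clear.

**What disagreed or went less smoothly**
- **Reported tool position:** the fingers really ended about 22 mm short of it. The cameras and the first touch on the catch bar agreed on this, and I allowed for it throughout.
- **Handle pull:** it took two grips, because the elbow joint came close to its limit.
- **Body grip:** it closed at 46.5 mm, so it probably also caught the lid rim.
- **Set-down force:** putting the tin down peaked at about 20 N.
- **Final picture check:** the last placing was checked by camera measurements only, as I had used up the 12 pictures.

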